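# Clip the retractable ruler across the pastry board

## Task

Take the spring-loaded retractable ruler off its wooden rest, hook the end of its blade over the far edge of the board and draw the case back towards you against the spring until the heel under the case drops over the near edge, so that the ruler lies square across the middle of the board as a cutting guide. Then press the lock on top of the case fully down to lock the blade, and leave the ruler there; do not move the other things.

Things in the scene. Friction and masses are not known exactly. Their poses are not given: they have to be found in the camera images.
- ruler: loose retractable ruler, 0.27 kg: aluminium case 120 long (x) x 28 wide x 36 mm high with dark rubber sides, steel blade 18 mm wide out of its front (+x) end. Origin mid-case on its flat underside; x towards the hook, z up. Starts level on its rest, blade in. Grip its sides at the middle. Heel: lip under the rear end, x = -60 to -54 mm, 7 mm below the underside
- hook (a point): lower end of the inner face of the blade's end hook: steel lip 4 mm thick, 26 mm wide, reaching 20 mm below the case's underside, 13 mm lower than the heel: held level, the hook can be behind the board's edge while the heel still clears the board's top. With the blade in, it is 88 mm ahead of the ruler's origin (outer face 92 mm). Axes as the ruler's
- heel (a point): lower end of the heel's inner face, 54 mm behind the ruler's origin and 7 mm below the underside. From here to the hook's inner face is 142 mm with the blade in
- blade (a joint): how far the blade is drawn out: 0 in, 0.050 m fully out (stop). A spring draws it in: 1.8 N at 0, plus 0.4 N for each 10 mm. Across the board it stands at about 0.023; to let the heel clear the near edge it must be drawn out more, 0.030 to 0.045
- lock_top (a point): centre of the top of the lock, a black ribbed push button 20 x 18 mm that stands 7 mm above the case's top, 36 mm ahead of the ruler's origin along x (43 mm above the underside while up)
- lock (a joint): how far the lock is pressed down: 0 up (free), about 0.004 m down (locked: a shoe clamps the blade). It takes about 3 N to push and stays where it is left
- board: pale wooden board, fixed, 165 mm wide (x) x 220 mm long (y) x 24 mm thick with two thin dark lines across its top 55 mm either side of the middle. Origin in the centre of its underside, x points away from the robot: the far edge is the face at x = +82.5 mm, the near edge at x = -82.5 mm
- board_top (a point): centre of the board's top face, axes as the board's
- rest: wooden rest, fixed: a foot 100 x 50 x 6 mm and on it a bar 85 x 26 mm, whose top is 26 mm above the worktop; the ruler lies on it along x. Origin under its centre
- rice_bowl: bystander: white bowl, 115 mm wide, 51 mm high, origin under its centre
- kitchen_timer: bystander: round kitchen timer, about 70 mm, 62 mm high, origin under its centre

How it is judged:
By the outcome, as a careful person would: the job done as asked, in the order asked, and still so for the second after the job is handed in, with the robot touching nothing.
It also fails if it takes over 38 s, if anything falls off the work surface, if the arm or the gripper's body presses on something with over 40 N, if the wrist force passes 120 N, or if a joint passes its speed limit or range.

## Robot

A 6-joint arm with a two-finger parallel gripper is mounted at the origin on a cart in front of the work surface, level with it; the furniture and walls round the work are solid. World frame = base frame: x ahead of the robot, y to its left, z up, the work surface at z = 0. Lengths are in m, angles in rad, forces in N, time in s.
With the tool pointing down it reaches from about 0.275 to 0.725 m from the base axis. Payload 5.6 kg.
Tool frame: the origin (TCP) lies at the very end of the fingers, on their centre line; the grasp point (between the pads) lies 19 mm behind it; z points along the fingers, y is the line along which they close (so a half turn about z gives the same grasp; the last joint's range is limited). The gripper opens to 85 mm and grips with 20 to 120 N. Pads are 22 mm wide; open, the fingers measure 114 mm over their backs; the gripper's body (76 mm by 85 mm) begins 54 mm behind the grasp point. The pads swing forward as they close: fully open they stand 13 mm farther back than shut.
Start: joints at [-0.98, 0.255, 0.108, 0, -1.424, -0.285], TCP at [0.166, -0.524, 0.231] pointing down, gripper open.
Joint ranges: [-2.95, 2.95], [-1.21, 1.97], [-1.09, 1.5], [-2.87, 1.71], [-2.94, -0.07], [-3.05, 3.05]. Speed limits (rad/s): [2.57, 2.57, 3.14, 3.14, 3.14, 3.14].

## Interface

Orientations are given as a unit quaternion [w, x, y, z].
In Python, from bench import read_state, viewer, arm gives the robot as it stands. The module is installed in compiled form; this text tells all that it offers.
- The arm moves only by the tool servo_tool, never from a script. Its argument "rows" is a list of rows, each an object with "turn": the turn, a rotation vector about the tool's x, y, z normalised to -1 to 1, where 1 is pi rad, a list of three; "slide": the shift along the tool's x, y, z normalised to -1 to 1, where 1 is 300 mm, a list of three; "grip": the gripper's target within -1 to 1 (fully open at 1, half-way at 0, shut at -1). In form: [{"turn": [ax, ay, az], "slide": [tx, ty, tz], "grip": grip}, ...]. A call has 1 to 12 rows; each row is the pose to reach, as a shift and turn from the pose commanded when the call began, along the tool's axes at that moment, turning the shorter way round; what a row does not reach only later rows make up. A row lasts 1/10 s, in which the tool goes at most 50 mm and 8.59 degrees, less where a joint would pass 70% of its speed; a pose out of reach is approached as far as the arm can. A call with a number of a shift or a turn outside -1 to 1 is refused whole. A call with a gripper value outside its range is refused whole. The fingers move at their own pace and stop on an object; the grip force is fixed at half the most. Time passes only in rows, so rows that repeat a pose let the fingers close. It gives the time, the measured TCP pose, the force, the opening and the grip force at its end, in the units of the state.
- read_state(): the state, without advancing time (a new reading comes with each control period).
- viewer.snapshot(name): name is "scene" or "top" or "wrist"; returns a dict with "img" (480x640x3 uint8, blue, green, red), "vfov" (degrees; the focal length in pixels is half the picture's height over the tangent of half this angle, whatever the lens; pixels are square), "cx", "cy" (the principal point, pixels), "rvec" (rotation vector, rad) and "tvec" (3), from world to camera coordinates, as OpenCV has them. Camera axes: x right, y down, z forward; pixel columns grow to the right and rows downward; lengths in m; the calibration is good to about 2 mm. A picture is of the moment at which its call begins. There is no depth.
- arm.job_done(): hands the job in; it is judged then, once.
The state is a dict: "clock": time; "joints": joint angles; "dq": joint speeds; "joint_torque": joint torques, N m; "eef_pos": TCP position; "ee_rot": TCP orientation; "contact_force": force on the tool from outside, world axes, zero at the start; "wrist_torque": the same for the moment, N m; "gripper_width": opening from 0.0 (shut) to 1.0 (fully open); "finger_force": force on a finger pad.
Only numpy, scipy, OpenCV 4.12 (cv2) and the standard library are available. Lean on these libraries where they do the work, as an engineer would, in place of code of your own. Each camera call takes 0.05 s, during which the arm holds its last target. There are 200 camera calls.

## Working session

There is one attempt and no reset: what is moved stays moved. The work goes in short steps, Python scripts to look and compute and a tool call to move; the robot and the scene stay as the last step left them, time stands still between calls to the robot, and variables do not carry over. Pictures are saved under pics/ and viewed, at most 10 in all, crops included, and the job is handed in when it is done.

Besides the shell and the picture viewer there is one more tool, called after ">>>" as name(argument=value, ...) on one line, values as JSON. servo_tool: Moves the arm, as the interface text tells. Scaled input: -1 to 1 covers 300 mm each way for a shift and pi rad each way for a turn. Its arguments: {"type":"object","properties":{"rows":{"type":"array"}},"required":["rows"]}

```bash
mkdir -p pics
cat > h.py <<'E'
import numpy as np, cv2
from bench import read_state, viewer, arm
def snap(n):
    s=viewer.snapshot(n); f=240/np.tan(np.radians(s['vfov'])/2)
    s['K']=np.array([[f,0,s['cx']],[0,f,s['cy']],[0,0,1.]]); s['R']=cv2.Rodrigues(np.array(s['rvec'],float))[0]; s['t']=np.array(s['tvec'],float).ravel(); return s
def ray(s,u,v,z):
    c=-s['R'].T@s['t']; d=s['R'].T@np.linalg.inv(s['K'])@np.array([u,v,1.]); return c+d*(z-c[2])/d[2]
def proj(s,P):
    q=(s['R']@np.atleast_2d(P).T).T+s['t']; q=(s['K']@q.T).T; return q[:,:2]/q[:,2:]
E
python3 - <<'E'
from h import *
for n in ('scene','top'):
    s=snap(n); cv2.imwrite(f'pics/{n}0.png',s['img']); print(n,s['vfov'],s['cx'],s['cy'],-s['R'].T@s['t'])
print(read_state())
E
```

```text
scene 52.96606888281084 323.0046847231254 239.07958406497988 [0.00696629 0.55626868 0.92654974]
top 57.99802476402001 312.9918498196747 238.68638639635785 [ 0.30053197 -0.05019453  0.90088549]
{'clock': 0.1, 'joints': array([-9.80400931e-01,  2.55676918e-01,  1.07161846e-01, -4.38807576e-04,
       -1.42389226e+00, -2.84562960e-01]), 'dq': array([-0.00038281, -0.00148703,  0.0049209 ,  0.00279194,  0.0001983 ,
       -0.00178148]), 'joint_torque': array([-2.34701671e-03, -3.87603021e+01,  2.38472915e+01,  5.37790239e+00,
       -3.78817102e-03, -7.48687086e-06]), 'eef_pos': array([ 0.16550981, -0.52405372,  0.23050049]), 'ee_rot': array([-1.44679400e-04, -1.52288998e-01,  9.88335654e-01,  8.21580139e-04]), 'contact_force': array([ 1.16401314, -0.78685131,  0.18280563]), 'wrist_torque': array([0.01570887, 0.00736499, 0.0125576 ]), 'finger_force': 0.0, 'gripper_width': 0.9991389197880522}
```

View pics/top0.png

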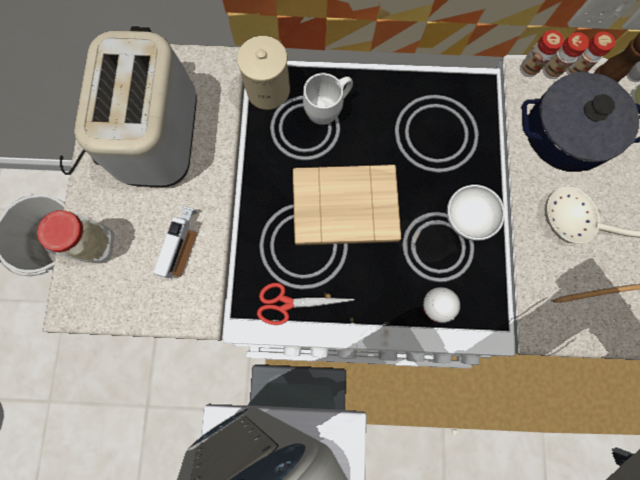

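View pics/scene0.png

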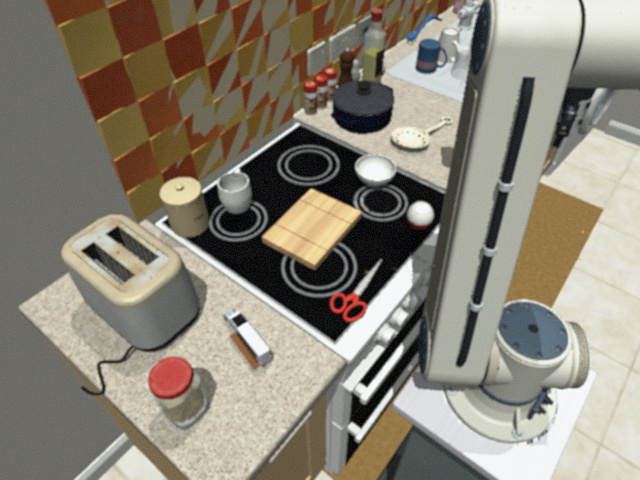

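Top view: the ruler on its rest is at about (175,245), hook end up at (192,212), with the jar to its left (70,240) and the toaster above. The board is centred near (346,204). Scene view: the ruler is at (250,337) and the board at (312,228).

Run:
```python
from h import *
im={}
for n,box in (('scene',(200,290,90,90)),('top',(140,195,80,95))):
    s=snap(n); x,y,w,h=box
    im[n]=cv2.resize(s['img'][y:y+h,x:x+w],(400,int(400*h/w)),interpolation=cv2.INTER_CUBIC)
    hsv=cv2.cvtColor(s['img'],cv2.COLOR_BGR2HSV)
    m=cv2.inRange(hsv,(8,50,120),(28,190,255)); 
    roi=np.zeros_like(m); 
    if n=='top': roi[150:255,280:410]=255
    else: roi[180:275,255:370]=255
    m=cv2.morphologyEx(m&roi,cv2.MORPH_CLOSE,np.ones((5,5)))
    c=max(cv2.findContours(m,0,2)[0],key=cv2.contourArea)
    if n=='top':
        P=np.array([ray(s,*p[0],0.024)[:2] for p in c],np.float32)
        r=cv2.minAreaRect(P); print('board',r)
    q=cv2.approxPolyDP(c,6,True)[:,0]; print(q.tolist(),[ray(s,*p,0.024)[:2].round(4).tolist() for p in q])
H=max(i.shape[0] for i in im.values())
cv2.imwrite('pics/crop1.png',np.hstack([cv2.copyMakeBorder(i,0,H-i.shape[0],0,0,0) for i in im.values()]))
```

```text
[[311, 188], [262, 237], [314, 266], [361, 211]] [[0.6597, -0.2083], [0.6395, 0.0114], [0.4769, 0.0024], [0.4976, -0.2207]]
board ((0.570041835308075, -0.10506477952003479), (0.1662386804819107, 0.22053800523281097), 4.583710670471191)
[[395, 166], [294, 168], [295, 242], [399, 239]] [[0.658, -0.2086], [0.6435, 0.008], [0.4814, -0.0031], [0.4977, -0.218]]
```

View pics/crop1.png

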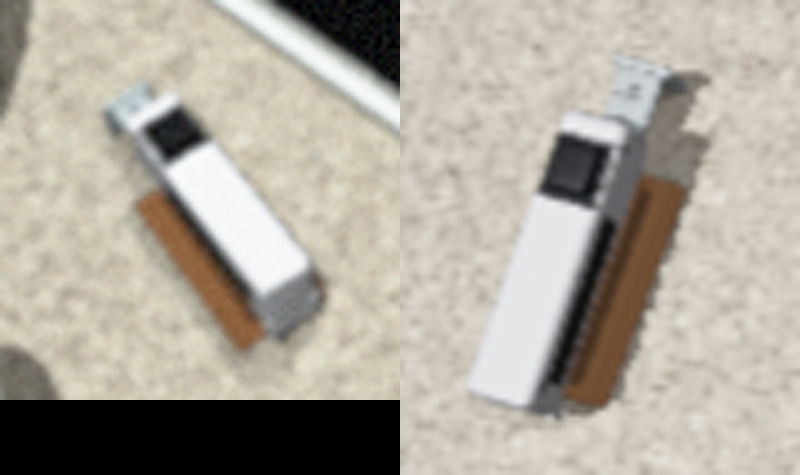

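The crops show the white case top with its black button near the front and the steel hook ahead of it. In the top crop the face's corners are near (470,390), (533,408), (630,120), (568,112).

Run:
```python
from h import *
def rep(s,px,z):
    P=np.array([ray(s,*p,z)[:2] for p in px]); c=P.mean(0); 
    d=(P[2]+P[3]-P[0]-P[1])/2; print('centre',c.round(4),'yaw',np.degrees(np.arctan2(d[1],d[0])).round(2),'L',np.linalg.norm(d).round(4),'W',np.linalg.norm(P[0]-P[1]).round(4),np.linalg.norm(P[2]-P[3]).round(4))
s=snap('top')
# half-pixel: resized x' = (x+.5)*5-.5
f=lambda p,o,k:[(o[0]+(a+.5)/k-.5,o[1]+(b+.5)/k-.5) for a,b in p]
rep(s,f([(70,390),(133,408),(230,120),(168,112)],(140,195),5),.062)
t=snap('scene'); rep(t,f([(250,292),(310,262),(175,95),(130,122)],(200,290),400/90),.062)
for s,roi,n in ((s,(140,195,80,95),'top'),(t,(200,290,90,90),'scene')):
    x,y,w,h=roi; g=cv2.cvtColor(s['img'],cv2.COLOR_BGR2HSV)[y:y+h,x:x+w]
    m=cv2.inRange(g,(0,0,218),(180,14,255)); 
    c=max(cv2.findContours(m,0,2)[0],key=cv2.contourArea)
    P=np.array([ray(s,p[0][0]+x,p[0][1]+y,.062)[:2] for p in c],np.float32); print(n,'white',cv2.minAreaRect(P))
    # button dark
    m=cv2.inRange(g,(0,0,0),(180,255,60)); c=max(cv2.findContours(m,0,2)[0],key=cv2.contourArea); (u,v),_,_=cv2.minAreaRect(c); print('dark',cv2.contourArea(c),ray(s,u+x,v+y,.069)[:2])
```

```text
centre [0.4547 0.2417] yaw -12.34 L 0.1181 W 0.0261 0.0253
centre [0.453  0.2459] yaw -14.08 L 0.1125 W 0.0297 0.0248
top white ((0.4368968605995178, 0.24873954057693481), (0.024774685502052307, 0.07967197895050049), 77.0895767211914)
dark 61.0 [0.435495   0.22479511]
scene white ((0.43555885553359985, 0.24904589354991913), (0.025794999673962593, 0.08201857656240463), 77.18041229248047)
dark 241.0 [0.460823   0.15216206]
```

>>> servo_tool(rows=[{"turn": [0, 0, 0], "slide": [-0.56, 0.72, 0], "grip": 1}, {"turn": [0, 0, 0], "slide": [-0.56, 0.72, 0], "grip": 1}, {"turn": [0, 0, 0], "slide": [-0.56, 0.72, 0], "grip": 1}, {"turn": [0, 0, 0], "slide": [-0.56, 0.72, 0], "grip": 1}, {"turn": [0, 0, 0], "slide": [-0.56, 0.72, 0], "grip": 1}, {"turn": [0, 0, 0], "slide": [-0.56, 0.72, 0], "grip": 1}])

```text
clock: 0.9
eef_pos: [0.2611, -0.2652, 0.2316]
ee_rot: [0.001, -0.153, 0.988, -0.0]
contact_force: [0.2, -0.6, -0.4]
gripper_width: 1.002
finger_force: 0.0
```

>>> servo_tool(rows=[{"turn": [0, 0, 0], "slide": [-0.56, 0.72, 0], "grip": 1}, {"turn": [0, 0, 0], "slide": [-0.56, 0.72, 0], "grip": 1}, {"turn": [0, 0, 0], "slide": [-0.56, 0.72, 0], "grip": 1}, {"turn": [0, 0, 0], "slide": [-0.56, 0.72, 0], "grip": 1}, {"turn": [0, 0, 0], "slide": [-0.56, 0.72, 0], "grip": 1}, {"turn": [0, 0, 0], "slide": [-0.56, 0.72, 0], "grip": 1}])

```text
clock: 1.5
eef_pos: [0.3566, -0.0082, 0.2314]
ee_rot: [0.0, -0.154, 0.988, 0.0]
contact_force: [0.9, -0.4, 0.3]
gripper_width: 0.999
finger_force: 0.0
```

>>> servo_tool(rows=[{"turn": [0, 0, 0.168], "slide": [-0.56, 0.72, 0], "grip": 0.5}, {"turn": [0, 0, 0.168], "slide": [-0.56, 0.72, 0], "grip": 0.5}, {"turn": [0, 0, 0.168], "slide": [-0.56, 0.72, 0], "grip": 0.5}, {"turn": [0, 0, 0.168], "slide": [-0.56, 0.72, 0], "grip": 0.5}, {"turn": [0, 0, 0.168], "slide": [-0.56, 0.72, 0], "grip": 0.5}, {"turn": [0, 0, 0.168], "slide": [-0.56, 0.72, 0], "grip": 0.5}, {"turn": [0, 0, 0.168], "slide": [-0.56, 0.72, 0], "grip": 0.5}, {"turn": [0, 0, 0.168], "slide": [-0.56, 0.72, 0], "grip": 0.5}, {"turn": [0, 0, 0.168], "slide": [-0.56, 0.72, 0], "grip": 0.5}, {"turn": [0, 0, 0.168], "slide": [-0.56, 0.72, 0], "grip": 0.5}])

```text
clock: 2.5
eef_pos: [0.451, 0.2443, 0.2318]
ee_rot: [0.0, 0.111, 0.994, 0.0]
contact_force: [-0.7, -0.2, -0.1]
gripper_width: 0.748
finger_force: 0.0
```

```bash
cat >> h.py <<'E'
from scipy.spatial.transform import Rotation as Ro
def delta(p,yaw):
    """slide/turn to reach world p with tool x at yaw+180 (tool y along ruler y), tool down"""
    s=read_state(); q=np.array(s['ee_rot']); R=Ro.from_quat([*q[1:],q[0]])
    T=Ro.from_matrix(np.array([[-1,0,0],[0,1,0],[0,0,-1.]])); T=Ro.from_euler('z',yaw,degrees=True)*T
    print('slide',(R.inv().apply(np.array(p)-s['eef_pos'])/.3).round(4),'turn',((R.inv()*T).as_rotvec()/np.pi).round(4),'at',s['eef_pos'].round(4),'F',s['contact_force'].round(2),'t',s['clock'])
E
python3 - <<'E'
from h import *
s=snap('wrist'); cv2.imwrite('pics/wrist1.png',s['img']); np.savez('w1.npz',K=s['K'],R=s['R'],t=s['t'],img=s['img'])
print(-s['R'].T@s['t'])
ax=lambda x,y,z:np.array([.4535,.2445,.026])+Ro.from_euler('z',-12.9,degrees=True).apply([x,y,z])
print(proj(s,[ax(x,y,.036) for x,y in ((-.06,.014),(-.06,-.014),(.06,-.014),(.06,.014))]))
delta((.4535,.2445,.231),-12.9)
E
```

```text
[0.37470878 0.26004582 0.37437162]
[[339.8261791  133.6825689 ]
 [302.97078741 133.60863805]
 [304.38663906 278.62371723]
 [337.2760331  278.66716131]]
slide [-0.008   0.0022  0.0027] turn [0.0002 0.0001 0.0007] at [0.451  0.2444 0.2318] F [-1.45 -1.46 -0.21] t 2.55
```

View pics/wrist1.png

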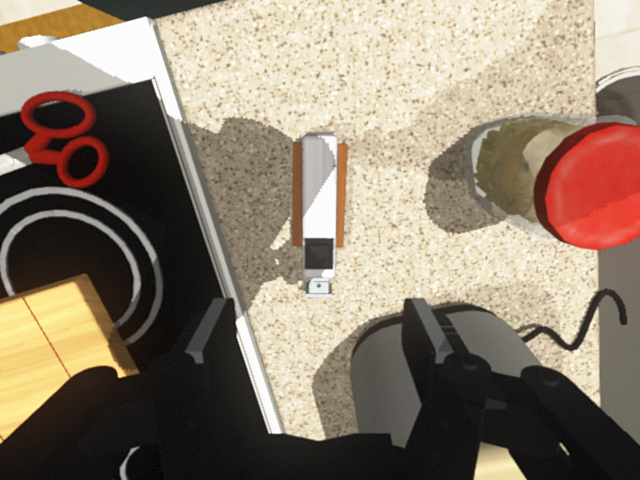

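The wrist view shows the case top spanning columns 303–338 and rows 133–277, which matches the prediction from my estimate. I'll descend and grip.

>>> servo_tool(rows=[{"turn": [0, 0, 0], "slide": [-0.008, 0.002, 0.166], "grip": 0.5}, {"turn": [0, 0, 0], "slide": [-0.008, 0.002, 0.332], "grip": 0.5}, {"turn": [0, 0, 0], "slide": [-0.008, 0.002, 0.48], "grip": 0.5}, {"turn": [0, 0, 0], "slide": [-0.008, 0.002, 0.58], "grip": 0.5}, {"turn": [0, 0, 0], "slide": [-0.008, 0.002, 0.64], "grip": 0.5}, {"turn": [0, 0, 0], "slide": [-0.008, 0.002, 0.679], "grip": 0.5}, {"turn": [0, 0, 0], "slide": [-0.008, 0.002, 0.679], "grip": 0.5}, {"turn": [0, 0, 0], "slide": [-0.008, 0.002, 0.679], "grip": 0.5}])

```text
clock: 3.35
eef_pos: [0.4543, 0.2455, 0.0286]
ee_rot: [0.001, 0.111, 0.994, 0.001]
contact_force: [0.7, -0.2, 1.3]
gripper_width: 0.752
finger_force: 0.0
```

>>> servo_tool(rows=[{"turn": [0, 0, 0], "slide": [0, 0, 0], "grip": 0}, {"turn": [0, 0, 0], "slide": [0, 0, 0], "grip": -0.2}, {"turn": [0, 0, 0], "slide": [0, 0, 0], "grip": -0.5}, {"turn": [0, 0, 0], "slide": [0, 0, 0], "grip": -1}, {"turn": [0, 0, 0], "slide": [0, 0, 0], "grip": -1}, {"turn": [0, 0, 0], "slide": [0, 0, 0], "grip": -1}, {"turn": [0, 0, 0], "slide": [0, 0, 0], "grip": -1}, {"turn": [0, 0, 0], "slide": [0, 0, 0], "grip": -1}])

```text
clock: 4.15
eef_pos: [0.4541, 0.2456, 0.0286]
ee_rot: [0.001, 0.111, 0.994, 0.0]
contact_force: [-0.7, -0.3, 6.0]
gripper_width: 0.322
finger_force: 60.3
```

>>> servo_tool(rows=[{"turn": [0, 0, 0], "slide": [0, 0, -0.06], "grip": -1}, {"turn": [0, 0, 0], "slide": [0, 0, -0.16], "grip": -1}, {"turn": [0, 0, 0], "slide": [0, 0, -0.26], "grip": -1}, {"turn": [0, 0, 0], "slide": [0, 0, -0.33], "grip": -1}, {"turn": [0, 0, 0], "slide": [0, 0, -0.33], "grip": -1}, {"turn": [0, 0, 0], "slide": [0, 0, -0.33], "grip": -1}])

```text
clock: 4.75
eef_pos: [0.453, 0.2452, 0.1258]
ee_rot: [-0.001, 0.111, 0.994, 0.0]
contact_force: [-0.5, 0.4, -2.9]
gripper_width: 0.316
finger_force: 59.5
```

Run:
```python
from h import *
b=np.array([.570,-.105]);x=np.array([np.cos(np.radians(4.6)),np.sin(np.radians(4.6))])
# hook inner at origin+88mm; want at far edge +82.5 with 12 mm clearance
for o in (.0065,):
    delta([*(b+x*o),.12],4.6)
```

```text
slide [-0.6587 -1.0459  0.0186] turn [ 0.     -0.0004 -0.0964] at [0.453  0.2452 0.1258] F [-0.47  0.4  -2.91] t 4.75
```

>>> servo_tool(rows=[{"turn": [0, 0, 0], "slide": [-0.06, -0.1, 0], "grip": -1}, {"turn": [0, 0, 0], "slide": [-0.14, -0.22, 0], "grip": -1}, {"turn": [0, 0, 0], "slide": [-0.22, -0.34, 0], "grip": -1}, {"turn": [0, 0, 0], "slide": [-0.3, -0.46, 0], "grip": -1}, {"turn": [0, 0, 0], "slide": [-0.37, -0.58, 0], "grip": -1}, {"turn": [0, 0, 0], "slide": [-0.4, -0.64, 0], "grip": -1}, {"turn": [0, 0, 0], "slide": [-0.4, -0.64, 0], "grip": -1}])

```text
clock: 5.45
eef_pos: [0.5274, 0.0289, 0.1242]
ee_rot: [-0.002, 0.113, 0.994, -0.001]
contact_force: [-0.2, 1.0, -2.9]
gripper_width: 0.324
finger_force: 59.9
```

>>> servo_tool(rows=[{"turn": [0, 0, -0.02], "slide": [-0.06, -0.1, 0], "grip": -1}, {"turn": [0, 0, -0.05], "slide": [-0.14, -0.22, 0], "grip": -1}, {"turn": [0, 0, -0.08], "slide": [-0.2, -0.33, 0], "grip": -1}, {"turn": [0, 0, -0.096], "slide": [-0.25, -0.38, 0], "grip": -1}, {"turn": [0, 0, -0.096], "slide": [-0.258, -0.406, 0], "grip": -1}, {"turn": [0, 0, -0.096], "slide": [-0.258, -0.406, 0], "grip": -1}, {"turn": [0, 0, -0.096], "slide": [-0.258, -0.406, 0], "grip": -1}])

```text
clock: 6.15
eef_pos: [0.5763, -0.1032, 0.1257]
ee_rot: [-0.001, -0.04, 0.999, 0.0]
contact_force: [0.1, -0.0, -3.1]
gripper_width: 0.321
finger_force: 60.1
```

Run:
```python
from h import *
b=np.array([.570,-.105]);x=np.array([np.cos(np.radians(4.6)),np.sin(np.radians(4.6))])
delta([*(b+x*.0065),.12],4.6)
s=snap('wrist'); t=snap('scene')
cv2.imwrite('pics/w2.png',s['img']); cv2.imwrite('pics/t2.png',t['img'])
c=cv2.resize(t['img'][150:300,230:390],(640,600),interpolation=cv2.INTER_CUBIC)
cv2.imwrite('pics/s2c.png',c)
```

```text
slide [-0.0002 -0.0042  0.0192] turn [ 0.0002 -0.0005 -0.0003] at [ 0.5763 -0.1032  0.1257] F [ 0.09 -0.04 -3.13] t 6.15
```

View pics/w2.png

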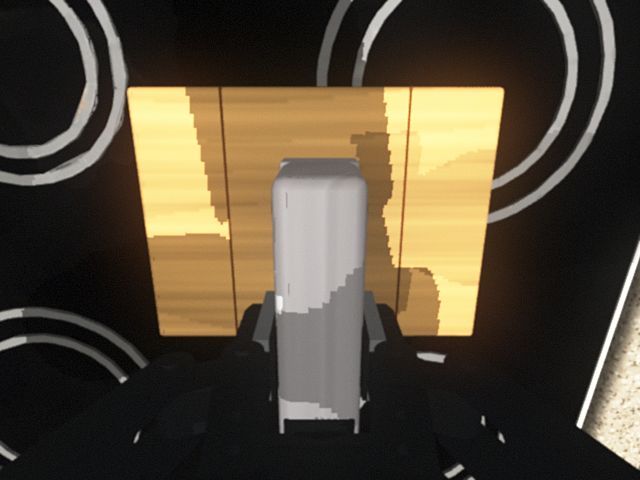

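The wrist view shows the board square to the tool: near edge (128,87)–(503,88), far edge (160,336)–(474,335). The case is centred at column 320, and its rear top edge is at row ~178.

Run:
```python
from h import *
s=snap('wrist')
hsv=cv2.cvtColor(s['img'],cv2.COLOR_BGR2HSV)
P=np.array([ray(s,*p,.024)[:2] for p in ((128,87),(503,88),(474,335),(160,336))])
print(P.round(4),P.mean(0)); 
for a,b in ((0,1),(3,2)):
    d=P[a]-P[b]; d=d*np.sign(d[1]); print('yaw',np.degrees(np.arctan2(-d[0],d[1])),np.linalg.norm(d))
for a,b in ((0,3),(1,2)):
    d=P[b]-P[a]; print('yaw',np.degrees(np.arctan2(d[1],d[0])),np.linalg.norm(d))
e=read_state()['eef_pos']; z=e[2]-.002
x=np.array([np.cos(np.radians(4.6)),np.sin(np.radians(4.6))]); y=np.array([-x[1],x[0]])
for n,u,v,h in (('rearTopL',274,180,.036),('rearTopR',367,180,.036),('sideL',278,300,.036),('sideR',362,300,.036),('rearbotL',282,159,0),('rearbotR',358,159,0)):
    q=ray(s,u,v,z+h)[:2]-e[:2]; print(n,(q@x).round(4),(q@y).round(4))
```

```text
[[ 0.4973 -0.2209]
 [ 0.4805 -0.0055]
 [ 0.6425  0.0101]
 [ 0.6608 -0.2092]] [ 0.57028737 -0.10635971]
yaw 4.454755108101591 0.21609295931834732
yaw 4.763439893270717 0.22001771802306477
yaw 4.104362580943718 0.16392953906807886
yaw 5.482349724128249 0.16276729667799825
rearTopL -0.059 -0.0135
rearTopR -0.059 0.0119
sideL -0.0227 -0.0136
sideR -0.0227 0.0117
rearbotL -0.0602 -0.0144
rearbotR -0.0602 0.0128
```

View pics/s2c.png

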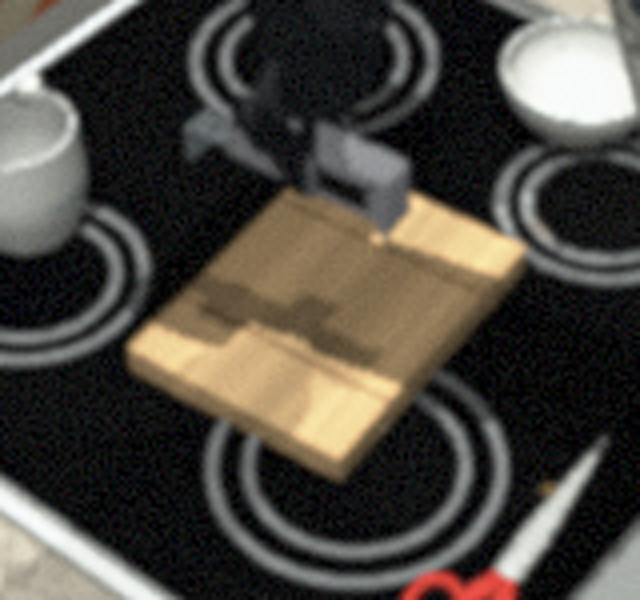

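The scene crop shows the ruler held level over the board, with the hook past the far edge at crop (200,130) and clear of the cup. I'll lower it with 3 mm heel clearance.

>>> servo_tool(rows=[{"turn": [0, 0, 0], "slide": [0, -0.005, 0.08], "grip": -1}, {"turn": [0, 0, 0], "slide": [0, -0.006, 0.16], "grip": -1}, {"turn": [0, 0, 0], "slide": [0, -0.006, 0.22], "grip": -1}, {"turn": [0, 0, 0], "slide": [0, -0.006, 0.27], "grip": -1}, {"turn": [0, 0, 0], "slide": [0, -0.006, 0.295], "grip": -1}, {"turn": [0, 0, 0], "slide": [0, -0.006, 0.295], "grip": -1}, {"turn": [0, 0, 0], "slide": [0, -0.006, 0.295], "grip": -1}])

```text
clock: 7.0
eef_pos: [0.5778, -0.1059, 0.0389]
ee_rot: [0.001, -0.04, 0.999, -0.0]
contact_force: [-0.0, 0.7, -2.7]
gripper_width: 0.319
finger_force: 60.2
```

Run:
```python
from h import *
b=np.array([.570,-.1055]);x=np.array([np.cos(np.radians(4.6)),np.sin(np.radians(4.6))])
for o,z in ((.0065,.0365),(-.0435,.0365),(-.029,.027)): delta([*(b+x*o),z],4.6)
```

```text
slide [0.0041 0.0032 0.0081] turn [-0.0001  0.0004 -0.    ] at [ 0.5778 -0.1059  0.0389] F [-0.    0.67 -2.65] t 7.0
slide [0.1708 0.0032 0.0079] turn [-0.0001  0.0004 -0.    ] at [ 0.5778 -0.1059  0.0389] F [-0.    0.67 -2.65] t 7.0
slide [0.1225 0.0033 0.0396] turn [-0.0001  0.0004 -0.    ] at [ 0.5778 -0.1059  0.0389] F [-0.    0.67 -2.65] t 7.0
```

>>> servo_tool(rows=[{"turn": [0, 0, 0], "slide": [0.02, 0.002, 0.007], "grip": -1}, {"turn": [0, 0, 0], "slide": [0.045, 0.002, 0.007], "grip": -1}, {"turn": [0, 0, 0], "slide": [0.07, 0.002, 0.007], "grip": -1}, {"turn": [0, 0, 0], "slide": [0.095, 0.002, 0.007], "grip": -1}, {"turn": [0, 0, 0], "slide": [0.12, 0.002, 0.007], "grip": -1}, {"turn": [0, 0, 0], "slide": [0.145, 0.002, 0.007], "grip": -1}, {"turn": [0, 0, 0], "slide": [0.17, 0.002, 0.007], "grip": -1}, {"turn": [0, 0, 0], "slide": [0.17, 0.002, 0.007], "grip": -1}, {"turn": [0, 0, 0], "slide": [0.17, 0.002, 0.007], "grip": -1}])

```text
clock: 7.9
eef_pos: [0.5268, -0.1095, 0.0364]
ee_rot: [0.001, -0.04, 0.999, -0.0]
contact_force: [3.5, 1.1, -3.2]
gripper_width: 0.318
finger_force: 60.1
```

Run:
```python
from h import *
b=np.array([.570,-.1055]);x=np.array([np.cos(np.radians(4.6)),np.sin(np.radians(4.6))])
for o,z in ((-.0435,.0365),(-.0435,.027)): delta([*(b+x*o),z],4.6)
s=snap('wrist'); t=snap('scene')
c=cv2.resize(t['img'][150:300,230:390],(512,480),interpolation=cv2.INTER_CUBIC)
w=cv2.resize(s['img'][60:440,180:460],None,fx=1,fy=1); w=cv2.copyMakeBorder(w,0,100,0,0,0)
cv2.imwrite('pics/p3.png',np.hstack([c,w]))
```

```text
slide [ 0.0003  0.0018 -0.0005] turn [-0.      0.0004 -0.0001] at [ 0.5268 -0.1095  0.0364] F [ 3.53  1.13 -3.23] t 7.9
slide [0.0004 0.0018 0.0312] turn [-0.      0.0004 -0.0001] at [ 0.5268 -0.1095  0.0364] F [ 3.53  1.13 -3.23] t 7.9
```

View pics/p3.png

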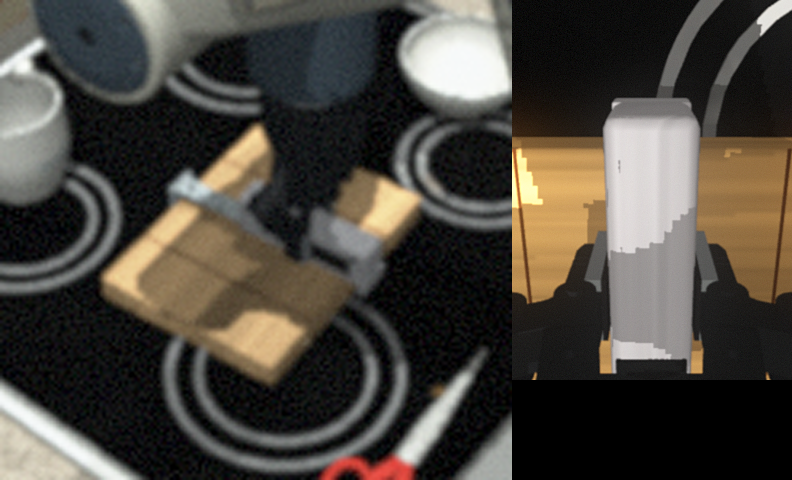

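The hook is on the far edge, with the spring pulling 3.5 N. The blade shows across the board and the rear of the case overhangs the near edge. Next I lower it.

>>> servo_tool(rows=[{"turn": [0, 0, 0], "slide": [0, 0.002, 0.01], "grip": -1}, {"turn": [0, 0, 0], "slide": [0, 0.002, 0.02], "grip": -1}, {"turn": [0, 0, 0], "slide": [0, 0.002, 0.026], "grip": -1}, {"turn": [0, 0, 0], "slide": [0, 0.002, 0.03], "grip": -1}, {"turn": [0, 0, 0], "slide": [0, 0.002, 0.032], "grip": -1}, {"turn": [0, 0, 0], "slide": [0, 0.002, 0.032], "grip": -1}])

```text
clock: 8.6
eef_pos: [0.5263, -0.109, 0.0267]
ee_rot: [0.0, -0.04, 0.999, -0.0]
contact_force: [1.9, 1.2, 2.4]
gripper_width: 0.32
finger_force: 60.9
```

>>> servo_tool(rows=[{"turn": [0, 0, 0], "slide": [-0.012, 0, -0.001], "grip": -1}, {"turn": [0, 0, 0], "slide": [-0.024, 0, -0.001], "grip": -1}, {"turn": [0, 0, 0], "slide": [-0.036, 0, -0.001], "grip": -1}, {"turn": [0, 0, 0], "slide": [-0.044, 0, -0.001], "grip": -1}, {"turn": [0, 0, 0], "slide": [-0.047, 0, -0.001], "grip": -1}, {"turn": [0, 0, 0], "slide": [-0.047, 0, -0.001], "grip": -1}])

```text
clock: 9.2
eef_pos: [0.5404, -0.1079, 0.0267]
ee_rot: [-0.0, -0.04, 0.999, -0.0]
contact_force: [0.8, 0.0, 2.5]
gripper_width: 0.317
finger_force: 60.9
```

Run:
```python
from h import *
b=np.array([.570,-.1055]);x=np.array([np.cos(np.radians(4.6)),np.sin(np.radians(4.6))])
delta([*(b+x*-.0285),.0266],4.6); print(read_state()['wrist_torque'])
```

```text
slide [-0.004   0.0002  0.0003] turn [-0.     -0.     -0.0002] at [ 0.5404 -0.1079  0.0267] F [0.78 0.   2.49] t 9.2
[-0.12212827 -0.35980632  0.06294464]
```

>>> servo_tool(rows=[{"turn": [0, 0, 0], "slide": [-0.003, 0, 0], "grip": -1}, {"turn": [0, 0, 0], "slide": [-0.005, 0, 0], "grip": -1}, {"turn": [0, 0, 0], "slide": [-0.005, 0, 0], "grip": -1}])

```text
clock: 9.5
eef_pos: [0.5411, -0.1078, 0.0267]
ee_rot: [-0.001, -0.04, 0.999, -0.0]
contact_force: [-0.9, -0.5, 5.0]
gripper_width: 0.321
finger_force: 61.2
```

>>> servo_tool(rows=[{"turn": [0, 0, 0], "slide": [0, 0, 0], "grip": -0.3}, {"turn": [0, 0, 0], "slide": [0, 0, 0], "grip": -0.2}, {"turn": [0, 0, 0], "slide": [0, 0, 0], "grip": 0}, {"turn": [0, 0, 0], "slide": [0, 0, 0], "grip": 0.2}, {"turn": [0, 0, 0], "slide": [0, 0, 0], "grip": 0.2}, {"turn": [0, 0, 0], "slide": [0, 0, -0.1], "grip": 0.2}, {"turn": [0, 0, 0], "slide": [0, 0, -0.25], "grip": 0.2}, {"turn": [0, 0, 0], "slide": [0, 0, -0.4], "grip": 0}, {"turn": [0, 0, 0], "slide": [0, 0, -0.4], "grip": -1}, {"turn": [0, 0, 0], "slide": [0, 0, -0.4], "grip": -1}])

```text
clock: 10.5
eef_pos: [0.5424, -0.1075, 0.1478]
ee_rot: [0.001, -0.04, 0.999, 0.0]
contact_force: [0.3, -0.2, -0.9]
gripper_width: 0.17
finger_force: 0.0
```

Run:
```python
from h import *
b=np.array([.570,-.1055]);x=np.array([np.cos(np.radians(4.6)),np.sin(np.radians(4.6))])
delta([*(b+x*.0075),.09],4.6)
s=snap('wrist'); t=snap('scene')
cv2.imwrite('pics/w4full.png',s['img'])
c=cv2.resize(t['img'][150:300,230:390],(400,375),interpolation=cv2.INTER_CUBIC)
w=s['img'][60:435,120:520]
cv2.imwrite('pics/p4.png',np.hstack([c,w]))
```

```text
slide [-0.1166 -0.0007  0.1929] turn [ 0.0001  0.0009 -0.0002] at [ 0.5424 -0.1075  0.1478] F [ 0.27 -0.2  -0.89] t 10.5
```

View pics/p4.png

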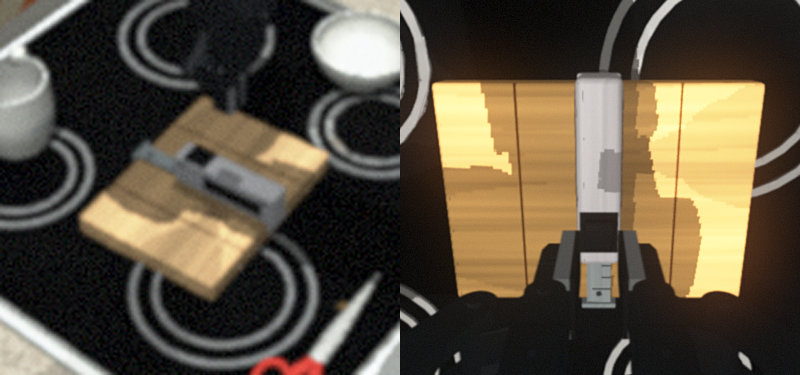

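The ruler lies across the board: in the right-hand crop its rear is at row 73, just over the near edge at row 80, the hook is at row 303 and the button is near (599,230). I'll measure seating, squareness and the button.

Run:
```python
from h import *
s=snap('wrist'); im=s['img']; b=np.array([.570,-.1055]);a=np.radians(4.6);x=np.array([np.cos(a),np.sin(a)]);y=np.array([-x[1],x[0]])
B=lambda u,v,z:(lambda q:(round(q@x*1e3,1),round(q@y*1e3,1)))(ray(s,u,v,z)[:2]-b)
g=cv2.cvtColor(im,cv2.COLOR_BGR2HSV)
# case columns at two rows (low saturation vs wood), rear row
for v in (155,185,215,245,260):
    c=np.where(g[v,270:370,1]<60)[0]+270; print('row',v,c.min(),c.max(),B(c.min(),v,.060),B(c.max(),v,.060))
print('board edges col320 near:',[B(u,141,.024) for u in (160,480)], 'rear top', B(319,136,.060))
m=np.zeros(g.shape[:2],np.uint8); m[265:325,292:348]=cv2.inRange(g,(0,0,0),(180,255,70))[265:325,292:348]
c=max(cv2.findContours(m,0,2)[0],key=cv2.contourArea); X,Y,W,H=cv2.boundingRect(c); print('button',X,Y,W,H,B(X+W/2,Y+H/2,.067),B(X+W/2,Y,.067),B(X+W/2,Y+H,.06))
for v in range(128,146,2): print(v,im[v,319],im[v,240])
```

```text
row 155 295 342 (np.float64(-81.0), np.float64(-14.3)) (np.float64(-81.0), np.float64(12.2))
row 185 295 341 (np.float64(-63.9), np.float64(-14.7)) (np.float64(-63.9), np.float64(11.9))
row 215 296 341 (np.float64(-46.0), np.float64(-14.4)) (np.float64(-46.0), np.float64(12.2))
row 245 296 341 (np.float64(-27.3), np.float64(-14.8)) (np.float64(-27.2), np.float64(12.5))
row 260 296 340 (np.float64(-17.5), np.float64(-14.9)) (np.float64(-17.5), np.float64(12.0))
board edges col320 near: [(np.float64(-86.0), np.float64(-103.4)), (np.float64(-85.7), np.float64(103.4))] rear top (np.float64(-91.4), np.float64(-0.8))
button 300 277 38 48 (np.float64(6.7), np.float64(-0.9)) (np.float64(-9.3), np.float64(-0.9)) (np.float64(27.5), np.float64(-0.9))
128 [63 68 69] [15 24 32]
130 [76 79 84] [19 23 35]
132 [77 79 85] [13 21 33]
134 [57 61 65] [10 27 35]
136 [89 90 95] [15 23 38]
138 [ 98  99 104] [15 28 40]
140 [101 105 110] [14 27 38]
142 [141 142 147] [20 28 43]
144 [175 176 181] [42 72 97]
```

>>> servo_tool(rows=[{"turn": [0, 0, 0], "slide": [-0.06, 0, 0], "grip": -1}, {"turn": [0, 0, 0], "slide": [-0.117, 0, 0.05], "grip": -1}, {"turn": [0, 0, 0], "slide": [-0.117, 0, 0.15], "grip": -1}, {"turn": [0, 0, 0], "slide": [-0.117, 0, 0.21], "grip": -1}, {"turn": [0, 0, 0], "slide": [-0.117, 0, 0.24], "grip": -1}, {"turn": [0, 0, 0], "slide": [-0.117, 0, 0.25], "grip": -1}, {"turn": [0, 0, 0], "slide": [-0.117, 0, 0.25], "grip": -1}])

```text
clock: 11.35
eef_pos: [0.5768, -0.1051, 0.0716]
ee_rot: [-0.0, -0.04, 0.999, -0.0]
contact_force: [0.4, 0.2, 0.2]
gripper_width: -0.001
finger_force: 0.0
```

Run:
```python
from h import *
b=np.array([.570,-.1055]);x=np.array([np.cos(np.radians(4.6)),np.sin(np.radians(4.6))])
delta([*(b+x*.0075),.0625],4.6)
```

```text
slide [-0.0022  0.0004  0.0305] turn [-0.0001 -0.0001 -0.0002] at [ 0.5768 -0.1051  0.0716] F [0.44 0.21 0.23] t 11.35
```

>>> servo_tool(rows=[{"turn": [0, 0, 0], "slide": [-0.002, 0, 0.006], "grip": -1}, {"turn": [0, 0, 0], "slide": [-0.002, 0, 0.012], "grip": -1}, {"turn": [0, 0, 0], "slide": [-0.002, 0, 0.018], "grip": -1}, {"turn": [0, 0, 0], "slide": [-0.002, 0, 0.022], "grip": -1}, {"turn": [0, 0, 0], "slide": [-0.002, 0, 0.026], "grip": -1}, {"turn": [0, 0, 0], "slide": [-0.002, 0, 0.026], "grip": -1}])

```text
clock: 11.95
eef_pos: [0.5779, -0.1049, 0.0642]
ee_rot: [0.001, -0.04, 0.999, -0.0]
contact_force: [1.0, 0.1, 2.8]
gripper_width: 0.002
finger_force: 1.2
```

>>> servo_tool(rows=[{"turn": [0, 0, 0], "slide": [0, 0, 0.003], "grip": -1}, {"turn": [0, 0, 0], "slide": [0, 0, 0.004], "grip": -1}, {"turn": [0, 0, 0], "slide": [0, 0, 0.004], "grip": -1}])

```text
clock: 12.25
eef_pos: [0.5779, -0.1049, 0.0635]
ee_rot: [0.001, -0.04, 0.999, -0.0]
contact_force: [-0.9, 1.8, 6.4]
gripper_width: 0.004
finger_force: 3.1
```

>>> servo_tool(rows=[{"turn": [0, 0, 0], "slide": [0, 0, 0.002], "grip": -1}, {"turn": [0, 0, 0], "slide": [0, 0, 0.003], "grip": -1}, {"turn": [0, 0, 0], "slide": [0, 0, 0.003], "grip": -1}])

```text
clock: 12.55
eef_pos: [0.578, -0.1049, 0.0635]
ee_rot: [0.001, -0.04, 0.999, -0.0]
contact_force: [-2.4, 1.8, 10.5]
gripper_width: 0.0
finger_force: 5.6
```

>>> servo_tool(rows=[{"turn": [0, 0, 0], "slide": [0, 0, 0.003], "grip": -1}, {"turn": [0, 0, 0], "slide": [0, 0, 0.003], "grip": -1}, {"turn": [0, 0, 0], "slide": [0, 0, 0.003], "grip": -1}])

```text
clock: 12.85
eef_pos: [0.578, -0.105, 0.0633]
ee_rot: [0.001, -0.04, 0.999, -0.0]
contact_force: [-5.1, 1.9, 15.6]
gripper_width: -0.004
finger_force: 7.8
```

>>> servo_tool(rows=[{"turn": [0, 0, 0], "slide": [0, 0, -0.02], "grip": -1}, {"turn": [0, 0, 0], "slide": [0, 0, -0.1], "grip": -1}, {"turn": [0, 0, 0], "slide": [0, 0, -0.25], "grip": -1}, {"turn": [0, 0, 0], "slide": [0.2, 0, -0.35], "grip": -1}, {"turn": [0, 0, 0], "slide": [0.4, 0, -0.4], "grip": -1}, {"turn": [0, 0, 0], "slide": [0.5, 0, -0.4], "grip": -1}, {"turn": [0, 0, 0], "slide": [0.5, 0, -0.4], "grip": -1}, {"turn": [0, 0, 0], "slide": [0.5, 0, -0.4], "grip": -1}])

```text
clock: 13.65
eef_pos: [0.4267, -0.1169, 0.1814]
ee_rot: [0.001, -0.04, 0.999, 0.0]
contact_force: [0.5, -0.2, -0.7]
gripper_width: 0.001
finger_force: 0.0
```

Run:
```python
from h import *
s=snap('wrist'); t=snap('scene'); p=snap('top')
r=lambda i:cv2.resize(i,(400,300),interpolation=cv2.INTER_CUBIC)
cv2.imwrite('pics/p5.png',np.vstack([np.hstack([r(t['img'][160:280,240:400]),r(s['img'])]),np.hstack([r(p['img'][145:265,270:430]),r(t['img'])])]))
print(read_state()['contact_force'],read_state()['eef_pos'])
```

```text
[ 0.31454785 -0.06049461  0.2800015 ] [ 0.4286728  -0.11669885  0.18037962]
```

View pics/p5.png

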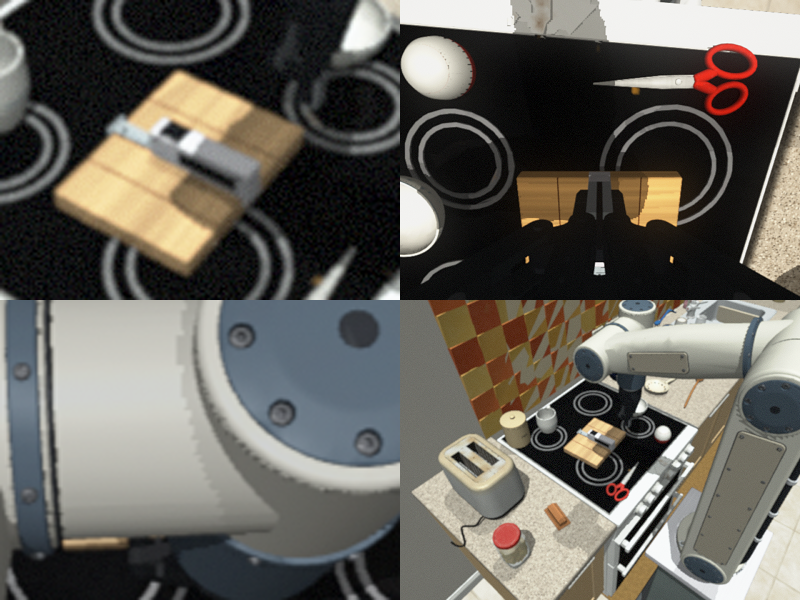

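The final picture shows the ruler square across the middle of the board, with the hook over the far edge and the heel over the near one. Everything else is in place and the gripper is clear. The button bottomed at z ≈ 0.063, as expected for 4 mm of travel.

```bash
python3 -c "
from bench import arm; print(arm.job_done())"
```

```text
the job is handed in; nothing more can be done
None
```

The job is handed in at about 14 s on the clock: the ruler lies square across the middle of the board, hooked over the far edge with its heel over the near edge, and the lock is pressed fully down; the pictures show nothing else moved.

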